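# Rock-test the bent pan lid and put it out on the tray

### The arm

A 6-joint arm with a two-finger parallel gripper is mounted at the origin on a cart in front of the work surface, level with it; the furniture and walls round the work are solid. World frame = base frame: x ahead of the robot, y to its left, z up, the work surface at z = 0. Lengths are in m, angles in rad, forces in N, time in s.
With the tool pointing down it reaches from about 0.35 to 0.775 m from the base axis. Payload 5.5 kg.
Tool frame: the origin (TCP) lies midway between the tips of the shut fingers; the grasp point (between the pads) lies 19 mm behind it; z points along the fingers, y is the line along which they close (so a half turn about z gives the same grasp; the last joint's range is limited). The gripper opens to 85 mm and grips with 20 to 120 N. Pads are 22 mm wide; open, the fingers measure 114 mm over their backs; the gripper's body (76 mm by 85 mm) begins 54 mm behind the grasp point. The pads swing forward as they close: fully open they stand 13 mm farther back than shut.
Start: joints at [1.135, 0.313, 0.046, 1.304, 0, 1.431], TCP at [0.168, 0.55, 0.206] pointing down, gripper open.
Joint ranges: [-2.76, 2.76], [-0.86, 1.69], [-1.03, 1.26], [-2.2, 2.34], [-1.47, 1.5], [-3.14, 3.14]. Speed limits (rad/s): [2.57, 2.57, 3.14, 3.14, 3.14, 3.14].

### API

Orientations are given as a unit quaternion [w, x, y, z].
In Python, from workcell import env gives the robot as it stands.
- The arm moves only by the tool move_arm, never from a script. Its argument "targets" is a list of rows, each a list of 3 entries, a list of its own where there are three numbers: the shift along the tool's x, y, z in mm, then the turn, a rotation vector about the tool's x, y, z in units of 10 degrees (1.0 is 10 degrees), then the closure, from -1 (fully open) to 1 (shut). In form: [[[dx, dy, dz], [ax, ay, az], gripper], ...]. A call has 1 to 5 rows; each row is the pose to reach, as a shift and turn from the pose commanded when the call began, along the tool's axes at that moment; what a row does not reach only later rows make up. A row lasts 1/8 s, in which the tool goes at most 62.5 mm and 10.7 degrees, less where a joint would pass 70% of its speed; a pose out of reach is approached as far as the arm can. A call with a gripper value outside its range is refused whole. The fingers move at their own pace and stop on an object; "squeeze" is the grip in N (left out, the last holds). Time passes only in rows, so rows that repeat a pose let the fingers close. It gives the time, the measured TCP pose, the force, the opening and the grip force at its end, in the units of the state.
- env.get_state(): the state, without advancing time (a new reading comes with each control period).
- env.read_camera(name): name is "scene" or "top"; returns a dict with "pixels" (420x560x3 uint8, red, green, blue), "fovy" (degrees; the focal length in pixels is half the picture's height over the tangent of half this angle, whatever the lens; pixels are square), "cx", "cy" (the principal point, pixels), "dist_coeffs" ([k1, k2, p1, p2, k3] as OpenCV has them; the pictures are not rectified), "extrinsics" (4x4, takes a point from world to camera coordinates). Camera axes: x right, y up, looking along -z (the intrinsics and any distortion apply to the point x, -y, -z); pixel columns grow to the right and rows downward; lengths in m; the calibration is good to about 2 mm. A picture is of the moment at which its call begins. There is no depth.
- env.hand_in(): hands the job in; it is judged then, once.
Trained networks look in a picture, given as the dict that the camera call returned (one of the last four; its "shot" number tells which), for a name from the list of things; names that differ only in an ending like _2 or _b are one class to them, and where a whole thing is asked for, a point or a joint stands for the part that bears it (a point fixed in the world has none). Each returns a list of dicts, best first, with "confidence" (0 to 1); they miss things now and then, are a little off and sometimes report something else, mostly with a low value. They report only what shows in the picture. A call takes as long as a camera call. They do not tell look-alikes from the thing itself.
- env.spot_in(thing, picture): "centre" ([x, y, z] in m, in world coordinates, good to about 4 mm: the middle of the surface that is visible of it).
- env.regions_of(thing, picture): "mask" (420x560 bool, what is visible of it).
- env.landmark_of(thing, picture): "centre" ([x, y, z] in m, in world coordinates, good to about 4 mm: a listed point, or the origin of a listed thing).
The state is a dict: "clock": time; "joint_pos": joint angles; "qvel": joint speeds; "tau": joint torques, N m; "tcp_pos": TCP position; "orientation": TCP orientation; "wrist_force": force on the tool from outside, world axes, zero at the start; "ft_torque": the same for the moment, N m; "finger_gap": finger opening in m; "grip_force": force on a finger pad.
Only numpy, scipy, OpenCV 4.12 (cv2) and the standard library are available. Lean on these libraries where they do the work, as an engineer would, in place of code of your own. Each camera call takes 0.05 s, during which the arm holds its last target. There are 200 camera calls.

### The job

One of the three pan lids is bent and does not lie flat. Press its raised rim down onto the worktop with a fingertip so that you see it rock over, let it go, then lift it by its knob and lower it, without dropping it, knob up into the oven tray, so that it lies wholly on the tray's floor. Leave the two lids that stand steady where they are.

Things in the scene. Friction and masses are not known exactly. Their poses are not given: they have to be found in the camera images.
- lid_bent: the bent lid, made like lid_flat_1. Origin: centre of its underside; at rest z is up. Its part at x > -6 mm lies flat; the -x side is bent up 16 degrees from a crease along y at x = -6 mm: rim at x = -60 mm has its top 21 mm above the worktop. Knob leans 8 degrees to +x (middle at x = 3 mm). Pressed with 1 N at x = -54 mm, it rocks over the crease until that rim is down; let go, it rocks back
- lid_flat_1: a sound pan lid: round, bare steel, 120 mm across, 0.2 kg, loose; rolled rim 6 mm thick, low dome 15 mm high, on it a round black knob 30 mm across, to be gripped from 25 to 42 mm above the lid's foot (top at 46 mm). Lies flat all round, knob upright. Origin at the centre of its underside, z up. Stays where it is
- lid_flat_2: another sound pan lid, the same as lid_flat_1. Loose; stays where it is
- oven_tray: dark oven tray, 361 mm along its own x, 236 mm along its y, fixed on the worktop; origin at the centre of its underside, z up; its flat floor is 4 mm above the origin and 324 x 198 mm, inside a rim 23 mm high. The boiler and cupboard overhang the worktop beyond world x = 0.57 m, from 0.47 m up: keep the arm clear of them
There are look-alikes about, which are no part of the job. Leave any green look-alike of the lid_flat_2 alone.

How it is judged:
On the way, in this order (a step that is already met when the one before it is completed fails the run):
1. the bent lid, standing on the worktop, is pressed by the fingers so that it rocks over by at least 12 degrees of its 16 (contact force between the fingers and lid_bent above 0.5 N and angle between lid_bent's own z axis and vertical above 0.21 rad and height (world z) of lid_bent below 0.01 m), for 0.1 s.
2. the bent lid is lowered over the tray's floor to within 15 mm of resting while the fingers still hold it (contact force between the fingers and lid_bent above 0.5 N and z of lid_bent in the frame of oven_tray below 0.019 m and x of lid_bent in the frame of oven_tray between -0.11 and 0.11 m and y of lid_bent in the frame of oven_tray between -0.046 and 0.046 m), for 0.1 s.
At the end, for the whole second after the job is handed in: the bent lid rests still, knob up, on the tray floor, centre within 110 mm along and 46 mm across of the tray centre, not propped on the rim (origin under 10 mm above the tray underside, tilt under 10 degrees); both steady lids lie flat within 20 mm of their start (x of lid_bent in the frame of oven_tray between -0.11 and 0.11 m and y of lid_bent in the frame of oven_tray between -0.046 and 0.046 m and z of lid_bent in the frame of oven_tray below 0.01 m and angle between lid_bent's own z axis and vertical below 0.17 rad and linear speed of lid_bent below 0.02 m/s and distance of each of lid_flat_1, lid_flat_2 from where it was at the start of the episode below 0.02 m and angle between each of lid_flat_1, lid_flat_2's own z axis and vertical below 0.1 rad); the robot touches nothing.
It also fails if it takes over 48 s, if anything falls off the work surface, if the arm or the gripper's body presses on something with over 40 N, if the wrist force passes 120 N, or if a joint passes its speed limit or range.

## Working session

There is one attempt and no reset: what is moved stays moved. The work goes in short steps, Python scripts to look and compute and a tool call to move; the robot and the scene stay as the last step left them, time stands still between calls to the robot, and variables do not carry over. Pictures are saved under pics/ and viewed, at most 10 in all, crops included, and the job is handed in when it is done.

Besides the shell and the picture viewer there is one more tool, called after ">>>" by a JSON object that holds its "op" and its "data". move_arm: Moves the arm, as the interface text tells. Its arguments: {"type":"object","properties":{"targets":{"type":"array","items":{"type":"array"}},"squeeze":{"type":"number"}},"required":["targets"]}

```bash
mkdir -p pics
cat > h.py <<'E'
import numpy as np, cv2
from workcell import env
def K(p):
    f=210/np.tan(np.radians(p["fovy"])/2)
    return np.array([[f,0,p["cx"]],[0,f,p["cy"]],[0,0,1.]]),np.array(p["dist_coeffs"],float)
F=np.diag([1.,-1,-1])
def pix(p,pts):
    E=np.array(p["extrinsics"]);k,d=K(p)
    c=(np.atleast_2d(pts)@E[:3,:3].T+E[:3,3])@F
    return cv2.projectPoints(c,np.zeros(3),np.zeros(3),k,d)[0][:,0]
def ray(p,uv,z):
    E=np.array(p["extrinsics"]);k,d=K(p)
    n=cv2.undistortPoints(np.array(uv,float).reshape(-1,1,2),k,d)[:,0]
    dirs=(np.c_[n,np.ones(len(n))]@F)@E[:3,:3]
    o=-E[:3,:3].T@E[:3,3]
    return o+dirs*((z-o[2])/dirs[:,2])[:,None]
def save(p,n,crop=None,s=1):
    im=p["pixels"][:,:,::-1]
    if crop: a,b,c,d=crop; im=im[b:d,a:c]
    cv2.imwrite("pics/"+n,cv2.resize(im,None,fx=s,fy=s,interpolation=cv2.INTER_CUBIC))
E
python3 - <<'E'
from h import *
np.set_printoptions(precision=3,suppress=True)
for c in ("top","scene"):
    p=env.read_camera(c); save(p,c+"0.png")
    print(c, -np.array(p["extrinsics"])[:3,:3].T@np.array(p["extrinsics"])[:3,3])
    for t in ("lid_bent","lid_flat_1","oven_tray"):
        for f in (env.spot_in,env.landmark_of):
            for r in f(t,p): print(t,f.__name__,np.array(r["centre"]),round(r["confidence"],2),pix(p,r["centre"])[0])
E
```

```text
top [0.336 0.162 1.567]
lid_bent call [ 0.46  -0.047  0.011] 0.91 [329.992 201.524]
lid_bent call [ 0.461 -0.054 -0.005] 0.78 [331.404 201.773]
lid_flat_1 call [0.421 0.15  0.012] 0.87 [275.035 212.602]
lid_flat_1 call [0.444 0.356 0.014] 0.7 [217.118 206.274]
lid_flat_1 call [0.386 0.649 0.009] 0.66 [134.257 222.777]
lid_flat_1 call [ 0.421  0.146 -0.003] 0.9 [276.196 212.82 ]
lid_flat_1 call [ 0.443  0.358 -0.001] 0.87 [217.145 206.663]
lid_flat_1 call [ 0.384  0.653 -0.001] 0.67 [134.008 223.205]
oven_tray call [ 0.478 -0.329  0.002] 0.95 [408.267 196.783]
oven_tray call [ 0.482 -0.326 -0.   ] 0.76 [407.158 195.565]
scene [-0.229  1.359  0.649]
lid_bent call [ 0.454 -0.031  0.021] 0.42 [303.371 198.771]
lid_bent call [ 0.464 -0.053  0.   ] 0.67 [303.413 201.282]
lid_flat_1 call [0.439 0.371 0.015] 0.95 [251.624 240.283]
lid_flat_1 call [0.401 0.17  0.014] 0.67 [290.966 221.163]
lid_flat_1 call [0.367 0.665 0.014] 0.67 [212.261 291.64 ]
lid_flat_1 call [0.446 0.36  0.005] 0.97 [251.699 241.026]
lid_flat_1 call [0.378 0.654 0.001] 0.96 [211.953 292.432]
oven_tray call [ 0.476 -0.318  0.003] 0.87 [326.889 181.895]
```

View pics/top0.png

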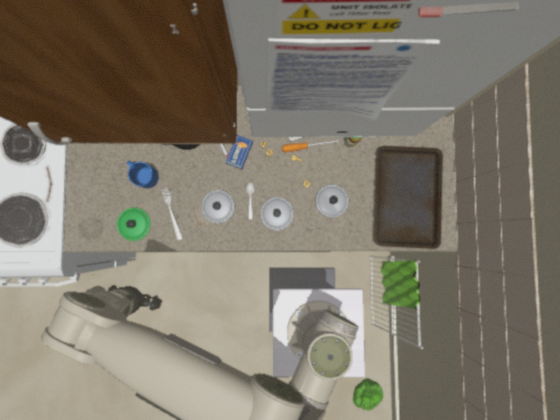

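View pics/scene0.png

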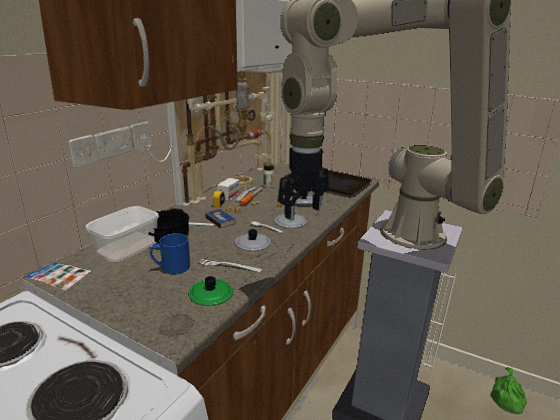

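Top view: the candidates for the bent lid are the steel lids at (217,206), (277,213) and (332,201), plus the green look-alike at (133,224). The tray is at (408,197). The network names (332,201), so I'll check that one close up.

Run:
```python
from h import *
p=env.read_camera("top"); save(p,"crop1.png",(195,180,355,235),5)
m=env.regions_of("oven_tray",p)[0]["mask"].astype(np.uint8)
print(ray(p,cv2.boxPoints(cv2.minAreaRect(cv2.findNonZero(m))),0.015))
for t in ("lid_bent","lid_flat_1"):
  for r in env.regions_of(t,p):
    q=cv2.findNonZero(r["mask"].astype(np.uint8)); (c,a,g)=cv2.fitEllipse(cv2.convexHull(q)); print(t,c,a,g,ray(p,[c],0.005))
    g=cv2.cvtColor(p["pixels"],cv2.COLOR_RGB2GRAY); k=(g<75)&r["mask"]; ys,xs=np.nonzero(k); print("knob",xs.mean(),ys.mean(),len(xs),ray(p,[[xs.mean(),ys.mean()]],0.044))
print(env.get_state()["orientation"],env.get_state()["tcp_pos"])
```

```text
[[ 0.29444139 -0.19586685  0.015     ]
 [ 0.66439904 -0.20869105  0.015     ]
 [ 0.65947886 -0.45100446  0.015     ]
 [ 0.29090982 -0.43393789  0.015     ]]
lid_bent (331.4803771972656, 199.95681762695312) (31.362085342407227, 32.21841049194336) 129.389892578125 [[ 0.46634846 -0.05305874  0.005     ]]
knob 332.96774193548384 199.51612903225808 31 [[ 0.46463789 -0.05290791  0.044     ]]
lid_flat_1 (275.8497314453125, 212.61740112304688) (32.64877700805664, 33.25270080566406) 6.25625467300415 [[0.42102578 0.14702027 0.005     ]]
knob nan nan 0 [[nan nan nan]]
lid_flat_1 (133.50050354003906, 223.1847381591797) (33.30171585083008, 34.112831115722656) 79.95172119140625 [[0.38429514 0.65303533 0.005     ]]
knob 130.6 223.13333333333333 30 [[0.38329763 0.65071333 0.044     ]]
lid_flat_1 (216.72373962402344, 205.9209442138672) (33.18839645385742, 34.47237777709961) 94.41180419921875 [[0.44537761 0.35891848 0.005     ]]
knob 215.5 203.5 2 [[0.4511376  0.35834897 0.044     ]]
[1.70135173e-05 1.47356094e-01 9.89083501e-01 9.44405163e-05] [0.16763204 0.55009403 0.20625507]<stdin>:8: RuntimeWarning: Mean of empty slice.
  ret = ret.dtype.type(ret / rcount)
```

View pics/crop1.png

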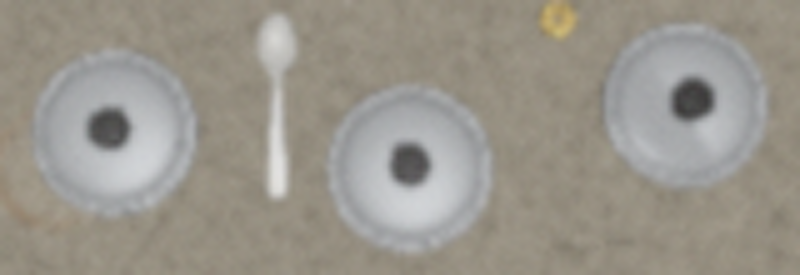

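Run:
```python
from h import *
P=[env.read_camera("top") for _ in range(8)]; p=P[-1]
a=np.mean([q["pixels"].astype(float) for q in P],0)
np.save("avg.npy",a)
c=a[178:224,308:356]; g=c.mean(2)
g=np.clip((g-110)*255/(g.max()-110),0,255).astype(np.uint8)
cv2.imwrite("pics/crop2.png",cv2.resize(g,None,fx=12,fy=12,interpolation=cv2.INTER_CUBIC))
g=a.mean(2)
# knob: darkness-weighted centroid
for (u,v) in ((217,206),(276,212),(333,199)):
    w=np.clip(110-g[v-7:v+8,u-7:u+8],0,None); ys,xs=np.mgrid[v-7:v+8,u-7:u+8]
    k=np.array([(xs*w).sum(),(ys*w).sum()])/w.sum(); print(k,ray(p,[k],0.043),w.sum())
```

```text
[216.29554576 205.01817896] [[0.44588445 0.35565607 0.043     ]] 1058.9166666666667
[276.40360947 212.0811873 ] [[0.42083396 0.14545079 0.043     ]] 805.75
[332.98229227 199.47793401] [[ 0.46485673 -0.05310187  0.043     ]] 1668.2916666666665
```

View pics/crop2.png

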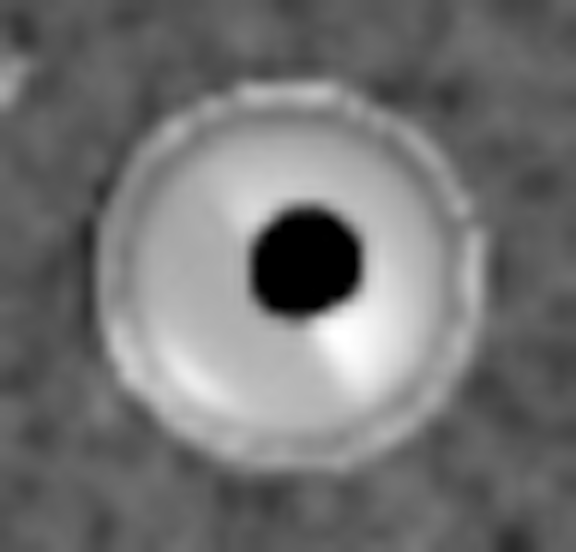

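The close crop settles it: the lid at (332,201) has a crease from about upper-left (225,190) to lower-right (330,365). The bent part is at the lower left, so its raised side points towards roughly world (-0.5,+0.85). I'll refine the yaw from the shading.

Run:
```python
from h import *
p=env.read_camera("top"); a=np.load("avg.npy").mean(2).astype(np.float32)
o=np.array([0.4635,-0.050])
R=np.arange(.022,.046,.003); 
pr=[]
for d in range(0,360,10):
    t=np.radians(d); pts=np.array([[o[0]+r*np.cos(t),o[1]+r*np.sin(t),0.012] for r in R])
    uv=pix(p,pts).astype(np.float32)
    pr.append(cv2.remap(a,uv[:,:1],uv[:,1:],cv2.INTER_LINEAR).ravel())
for d,r in zip(range(0,360,10),pr): print(d,r.astype(int))
```

```text
0 [165 175 175 173 171 168 164 159]
10 [175 177 175 173 171 168 165 160]
20 [179 178 176 174 171 168 166 160]
30 [178 177 175 172 171 168 165 158]
40 [174 172 170 169 167 165 163 157]
50 [168 167 166 166 165 164 161 156]
60 [167 167 166 165 165 163 160 155]
70 [166 166 165 165 165 164 161 156]
80 [166 165 165 166 166 165 163 157]
90 [166 166 166 166 167 166 163 158]
100 [166 167 167 168 168 167 165 161]
110 [167 167 168 170 170 171 170 166]
120 [167 168 169 170 173 176 177 174]
130 [167 168 170 172 175 180 183 180]
140 [167 168 170 172 174 181 185 182]
150 [167 169 170 172 175 179 182 180]
160 [168 169 169 170 172 175 177 174]
170 [169 169 169 170 171 172 172 171]
180 [168 168 169 170 170 171 170 169]
190 [168 169 170 169 169 169 169 168]
200 [172 173 172 171 170 170 169 168]
210 [181 182 182 181 180 179 176 173]
220 [189 191 192 190 189 187 183 177]
230 [187 192 192 191 188 186 181 176]
240 [179 189 189 188 186 183 180 175]
250 [162 180 185 185 183 180 176 172]
260 [137 167 179 181 179 176 173 169]
270 [118 160 175 179 177 174 170 167]
280 [104 149 170 175 174 171 169 166]
290 [ 96 133 163 173 172 169 167 165]
300 [ 93 132 158 169 171 169 166 163]
310 [101 139 162 170 170 168 166 163]
320 [109 145 165 171 169 167 165 162]
330 [120 151 169 171 169 167 165 161]
340 [138 165 172 172 170 167 164 161]
350 [152 171 174 172 170 167 164 160]
```

>>> {"op": "move_arm", "data": {"targets": [[[-40, -30, 0], [0, 0, 1], 1], [[-80, -80, 0], [0, 0, 2], 1], [[-100, -130, 0], [0, 0, 3], 1], [[-130, -180, 0], [0, 0, 4], 1], [[-160, -230, 0], [0, 0, 4.3], 1]]}}

```text
clock: 1.98
tcp_pos: [0.2538, 0.2818, 0.2064]
orientation: [0.0, 0.5, 0.866, 0.0]
wrist_force: [2.4, -0.2, 0.3]
finger_gap: 0.0002
grip_force: 0.0
```

>>> {"op": "move_arm", "data": {"targets": [[[-60, 0, 0], [0, 0, -0.4], 1], [[-120, 5, 0], [0, 0, -0.4], 1], [[-180, 10, 0], [0, 0, -0.4], 1], [[-240, 12, 0], [0, 0, -0.4], 1], [[-300, 12, 20], [0, 0, -0.4], 1]]}}

```text
clock: 2.6
tcp_pos: [0.4163, 0.0282, 0.1877]
orientation: [0.002, 0.469, 0.883, 0.001]
wrist_force: [2.0, 1.2, -0.7]
finger_gap: -0.0
grip_force: 0.0
```

>>> {"op": "move_arm", "data": {"targets": [[[-25, 0, 40], [0, 0, 0], 1], [[-40, 0, 85], [0, 0, 0], 1], [[-40, 0, 130], [0, 0, 0], 1], [[-40, 0, 145], [0, 0, 0], 1], [[-40, 0, 145], [0, 0, 0], 1]]}}

```text
clock: 3.22
tcp_pos: [0.435, -0.0026, 0.0403]
orientation: [-0.001, 0.469, 0.883, -0.0]
wrist_force: [0.7, 0.8, 0.0]
finger_gap: 0.0001
grip_force: 0.0
```

Run:
```python
from h import *
p=env.read_camera("scene"); save(p,"s1.png",(240,130,380,230),5.5)
s=env.get_state(); print(s["tcp_pos"],pix(p,s["tcp_pos"]),s["wrist_force"])
for r in env.landmark_of("lid_bent",p): print(r)
```

```text
[ 0.43613787 -0.0027525   0.04141346] [[304.29401121 197.25506195]] [-0.07605677 -0.80748058  0.69282424]
{'centre': [0.462, -0.0521, 0.0002], 'confidence': 0.5}
```

View pics/s1.png

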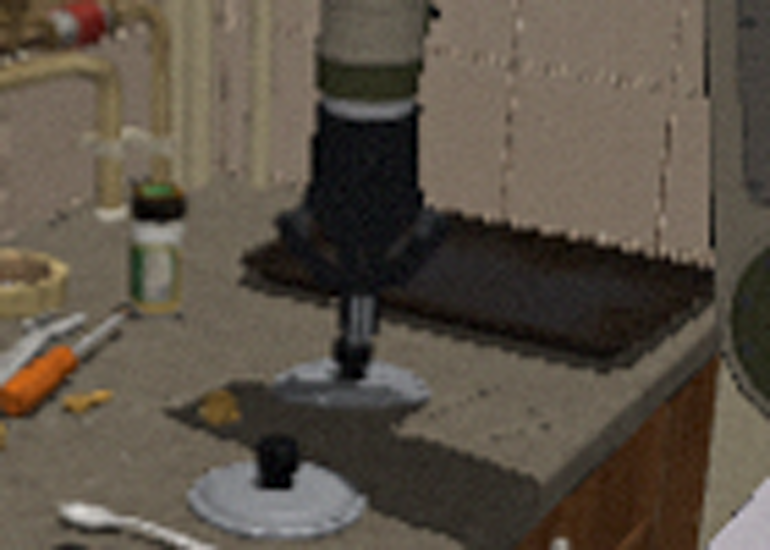

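The view shows the shut fingertip at (304,197), above the near, raised rim of the bent lid. Next I press it down.

>>> {"op": "move_arm", "data": {"targets": [[[0, 0, 10], [0, 0, 0], 1], [[0, 0, 17], [0, 0, 0], 1], [[0, 0, 23], [0, 0, 0], 1], [[0, 0, 28], [0, 0, 0], 1], [[0, 0, 31], [0, 0, 0], 1]]}}

```text
clock: 3.95
tcp_pos: [0.4361, -0.0027, 0.01]
orientation: [-0.0, 0.469, 0.883, -0.0]
wrist_force: [0.9, -0.1, 0.7]
finger_gap: 0.0003
grip_force: 0.0
```

Run:
```python
from h import *
p=env.read_camera("scene"); save(p,"s2.png",(270,160,340,220),9)
s=env.get_state(); print(s["tcp_pos"],s["wrist_force"])
```

```text
[ 0.43598929 -0.00268697  0.00982929] [-0.07445596  0.22900661  0.23512029]
```

View pics/s2.png

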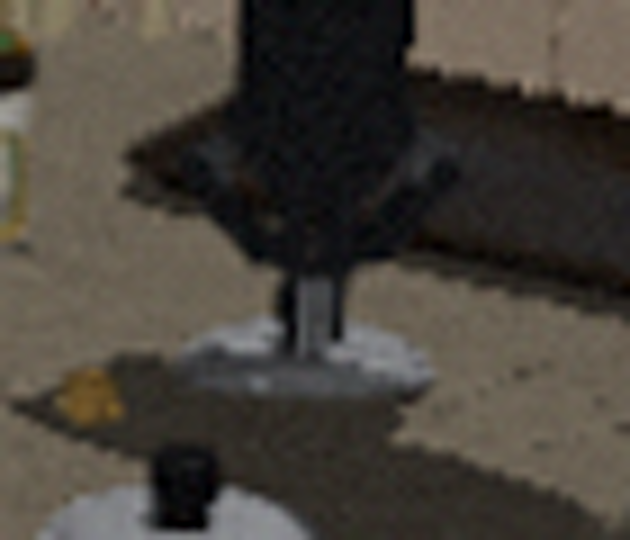

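The lid is rocking: the near rim is nearly down and the far side is up. I'll press a little further, until force builds up.

>>> {"op": "move_arm", "data": {"targets": [[[0, 0, 2], [0, 0, 0], 1], [[0, 0, 4], [0, 0, 0], 1], [[0, 0, 5], [0, 0, 0], 1], [[0, 0, 5], [0, 0, 0], 1]]}}

```text
clock: 4.5
tcp_pos: [0.4363, -0.0028, 0.0054]
orientation: [0.0, 0.469, 0.883, 0.0]
wrist_force: [-0.1, 0.4, -0.0]
finger_gap: 0.0001
grip_force: 0.0
```

>>> {"op": "move_arm", "data": {"targets": [[[0, 0, 1], [0, 0, 0], 1], [[0, 0, 2], [0, 0, 0], 1], [[0, 0, 2], [0, 0, 0], 1]]}}

```text
clock: 4.88
tcp_pos: [0.4362, -0.0028, 0.0033]
orientation: [-0.0, 0.469, 0.883, 0.0]
wrist_force: [0.5, 0.2, 0.7]
finger_gap: 0.0004
grip_force: 0.0
```

Run:
```python
from h import *
W=[]
for i in range(4):
    p=env.read_camera("scene"); W.append(env.get_state()["wrist_force"])
print(np.array(W),env.get_state()["tcp_pos"]); save(p,"s3.png",(270,160,340,220),9)
```

```text
[[ 1.18971313  0.80661039  0.43585028]
 [-0.4166961   0.7718835  -0.19009087]
 [ 0.81562908  0.12836701  0.92757025]
 [ 0.48216789  0.11303247 -0.5443975 ]] [ 0.43633405 -0.00277197  0.00343538]
```

View pics/s3.png

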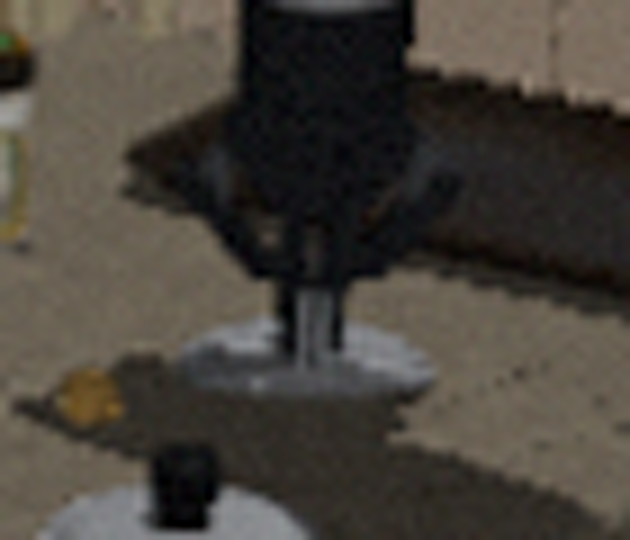

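```bash
cat > m.py <<'E'
from h import *
def rim(o,yaw,rocked):
    t=np.radians(np.arange(0,360,4)); out=[]
    a=np.radians(16)
    for rr,z in ((.06,.003),(.057,.006),(.057,0),(.015,.046),(.015,.025)):
        lean=np.radians(8)
        if rr>.02: P=np.c_[rr*np.cos(t),rr*np.sin(t),0*t+z]
        else:
            P=np.c_[rr*np.cos(t),rr*np.sin(t),0*t+z]
            P=np.c_[P[:,0]*np.cos(lean)+P[:,2]*np.sin(lean)-.0015,P[:,1],-P[:,0]*np.sin(lean)+P[:,2]*np.cos(lean)]
        if rr>.02:
            b=P[:,0]<-.006; d=-.006-P[b,0]; zz=P[b,2]
            P[b,0]=-.006-d*np.cos(a)+0*zz; P[b,2]=zz+d*np.sin(a)
        if rocked:
            x=P[:,0]+.006; zz=P[:,2].copy()
            P[:,0]=-.006+x*np.cos(a)-zz*np.sin(a); P[:,2]=x*np.sin(a)+zz*np.cos(a)
        out.append(P)
    P=np.vstack(out); c,s=np.cos(yaw),np.sin(yaw)
    return np.c_[o[0]+c*P[:,0]-s*P[:,1],o[1]+s*P[:,0]+c*P[:,1],P[:,2]]
E
python3 - <<'E'
from m import *
p=env.read_camera("scene"); im=p["pixels"][:,:,::-1]
c=cv2.resize(im[180:215,280:330],None,fx=8,fy=8,interpolation=cv2.INTER_CUBIC); o=[]
for rk in (0,1):
    q=pix(p,rim((.463,-.051),np.radians(-56),rk)); d=c.copy()
    for u,v in q[:180]: cv2.circle(d,(int((u-280+.5)*8),int((v-180+.5)*8)),1,(0,0,255),-1)
    o.append(d)
cv2.imwrite("pics/ov.png",np.hstack(o)); r=env.regions_of("lid_bent",p)
if r: ys,xs=np.nonzero(r[0]["mask"]); print(xs.min(),xs.max(),ys.min(),ys.max())
E
```

```text
291 315 196 203
```

View pics/ov.png

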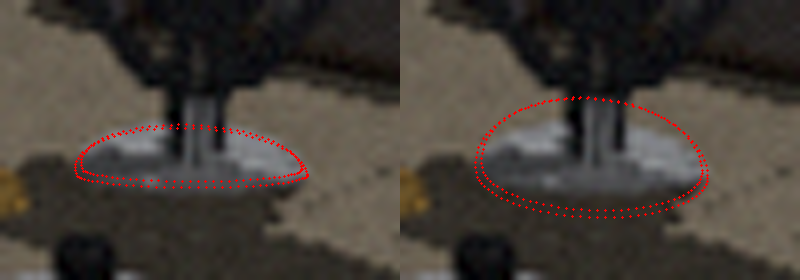

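Run:
```python
from m import *
p=env.read_camera("scene"); 
def show(n,q): print(n,"u",q[:,0].min().round(1),q[:,0].max().round(1),"v",q[:,1].min().round(1),q[:,1].max().round(1))
for n,y,rk in (("unrocked",-56,0),("rocked",-56,1),("flip",124,0),("fliprocked",124,1)):
    show(n,pix(p,rim((.463,-.051),np.radians(y),rk))[:180])
t=np.radians(np.arange(0,360,4))
show("mid flat",pix(p,np.c_[.421+.06*np.cos(t),.146+.06*np.sin(t),0*t+.003]))
show("flat",pix(p,np.c_[.463+.06*np.cos(t),-.051+.06*np.sin(t),0*t+.003]))
s=env.get_state(); print("tcp",pix(p,s["tcp_pos"]),s["tcp_pos"],s["joint_pos"],s["tau"])
for l in ("lid_flat_1","lid_bent"):
  for r in env.regions_of(l,p):
    ys,xs=np.nonzero(r["mask"]); print(l,xs.min(),xs.max(),ys.min(),ys.max(),r["confidence"])
```

```text
unrocked u 288.9 317.9 v 195.1 203.0
rocked u 289.0 318.0 v 191.7 206.7
flip u 288.9 317.9 v 192.2 206.6
fliprocked u 288.9 317.9 v 195.0 202.1
mid flat u 273.1 305.5 v 213.7 227.4
flat u 288.9 317.9 v 195.5 206.6
tcp [[303.85625717 206.01016242]] [ 0.43634948 -0.00276141  0.00344327] [-1.90784875e-01  2.24741702e-01 -6.20343282e-01  7.25617890e-01
  1.02876369e-04  7.85701016e-01] [ 2.73644719e-04 -3.59900665e+01  2.28536975e+01  5.78446652e-04
  2.36208634e-04 -8.23236007e-06]
lid_flat_1 235 268 229 250 0.9
lid_flat_1 273 306 209 227 0.87
lid_flat_1 189 232 276 305 0.65
lid_bent 290 316 195 203 0.44
```

Run:
```python
from h import *
P=[env.read_camera("scene") for _ in range(6)]
a=np.mean([q["pixels"].mean(2) for q in P],0)
print("cols",np.arange(286,322))
for v in range(190,211): print(v,' '.join('%3d'%x for x in a[v,286:322]))
p=P[-1]
for z in (.025,.046): print("knob",pix(p,[.465,-.054,z]))
p=env.read_camera("top"); s=env.get_state()
print("tcp top",pix(p,s["tcp_pos"]))
a=p["pixels"].mean(2)
print("cols",np.arange(306,352,1)[[0,-1]])
for v in range(180,222,1): print(v,' '.join('%3d'%x for x in a[v,306:352]))
```

```text
cols [286 287 288 289 290 291 292 293 294 295 296 297 298 299 300 301 302 303
 304 305 306 307 308 309 310 311 312 313 314 315 316 317 318 319 320 321]
190  93  94  98  94  92  92  92  92  96  97  93  57  15  10  13  16  19  20  29  20  17  17  17  15  23  15  32  77  86  83  82  85  58  40  43  44
191  96  97  96  93  92  92  95  93  94  95  96  88  80  84  53  19  16  18  17  14  15  16  21  67  88  82  87  98 100 101 101 100  89  81  80  83
192  95  94  94  95  93  94  96  95  96  95  97  99  99 104  63  20  16  47  45  40  41  26  49  88  99  95  97  94  92  95  96  99  99  99  96  96
193  95  96  97  95  95  95  96  97  97  99 100 101 100 101  61  15  13  73  62  58  63  29  76  97  94  91  90  92  94  93  92  93  96  99  98  97
194  96  95  96  95  96  96  97  97  99  98  96  94  95  98  55  11  12  81  62  62  64  28  75  97  94  94  92  93  95  99  95  96  98  98  95  93
195  95  93  95  94  95  98  95  95  93  92  95 101 115 125  84  28  10  79  63  75  65  20  86 103  94  96  92  91  92  95  94  94  96  94  95  93
196  94  93  95  95  97  97  95 107 119 120 117 123 129 135 
[... 9478 characters left out ...]
  99 105 116 117 122 131 133 134 138 139 141 142 144 145 144 147 147 149 150 150 149 148 149 149 150 149 148 147 147 146 145 144 142 137
219  90  93  89  91  88  91  89  93  92  89  88  92 101 109 117 119 125 129 132 138 137 140 140 142 145 146 146 148 147 148 149 148 148 147 147 149 151 148 147 148 148 147 147 143 141 140
220  89  88  90  93  91  93  97  91  90  90  90  97 103 110 115 122 127 130 134 138 140 140 142 146 146 145 146 148 149 148 149 147 150 151 149 147 151 148 149 148 148 149 144 145 143 140
221  91  92  90  97  94  90  95  95  95  90  90  95 102 114 118 124 130 132 136 137 139 143 141 143 147 144 147 149 148 150 149 149 149 149 151 150 150 151 150 149 147 147 146 144 144 139
```

The finger's visible end has stayed about 20 mm above the reported TCP in all three views. With no force and the lid not rocked, the tip is simply not touching yet. I'll go lower in small steps, watching the force.

>>> {"op": "move_arm", "data": {"targets": [[[0, 0, 2], [0, 0, 0], 1], [[0, 0, 4], [0, 0, 0], 1], [[0, 0, 4], [0, 0, 0], 1]]}}

```text
clock: 6.05
tcp_pos: [0.436, -0.0027, -0.0008]
orientation: [-0.0, 0.469, 0.883, -0.0]
wrist_force: [0.6, -0.2, -0.2]
finger_gap: 0.0001
grip_force: 0.0
```

```bash
cat > lk.py <<'E'
from h import *
P=[];W=[]
for i in range(4):
    P.append(env.read_camera("scene")["pixels"].mean(2)); s=env.get_state(); W.append(np.r_[s["wrist_force"],s["ft_torque"]])
a=np.mean(P,0); np.set_printoptions(precision=2,suppress=True)
print(np.mean(W,0),s["tcp_pos"])
for v in range(188,210): print(v,' '.join('%3d'%x for x in a[v,286:322]))
E
python3 lk.py
```

```text
[ 0.16  0.53 -0.03 -0.01 -0.01 -0.  ] [ 0.44 -0.   -0.  ]
188  95  95  95  97  99  99  99  96  66  28  14  19  19  35  36  20  17  17  50  37  17  16  20  17  15  17  17  15  15  28  36  38  30  21  15  13
189  93  93  95  94  94  96  95  96  92  64  25  15  18  18  16  13  16  16  46  33  17  19  18  18  16  15  15  14  18  36  41  43  42  40  38  37
190  92  95  95  92  92  93  92  91  98  91  64  27  14  17  17  20  15  18  35  26  18  17  16  19  18  19  16  34  72  85  82  85  58  41  41  43
191  97  94  95  91  93  93  92  94  96 101  93  52  18  14  12  22  18  18  21  17  15  15  15  16  23  16  33  77  97 101 100 101  89  81  82  81
192  93  95  95  95  93  95  96  94  96  96  97  89  84  86  56  20  20  15  12  15  17  18  25  66  80  78  80  92  97  93  98  98  97  98  97  97
193  94  95  94  96  93  95  96  96  97  99 101 101 105 104  65  17  13  45  43  42  45  26  54  91  97  90  92  94  92  93  93  94  96  98  99  96
194  97  98  96  97  97  96  96  97  99  98  95  93  94  98  57   9  11  74  60  61  61  31  71  97  96  92  95  92  93  97  95  96  97  99  96  93
195  9
[... 1513 characters left out ...]
  43  44  42  41  42  41  43  44  46  43  44  45  44  44  42  42  46  45  44  74  84  90  90  77  84  89  93
206  44  43  44  46  43  45  44  43  41  44  43  41  44  43  42  38  44  43  47  45  46  43  42  42  42  43  43  43  52  83  94  93  88  90  95  95
207  46  42  46  43  45  45  43  42  41  42  41  43  43  41  42  42  43  47  46  46  42  44  43  42  43  44  46  43  37  79  97  94  94  94  94  98
208  47  44  43  43  45  44  43  45  43  43  42  42  40  43  42  40  45  44  44  47  44  43  43  42  45  45  44  42  76  98 100 101 101  99  97  95
209  42  39  29  26  26  27  27  35  43  47  44  46  52  47  38  42  41  42  47  47  42  42  45  43  46  46  42  43  57  66  66  89 102  97  97  96
```

>>> {"op": "move_arm", "data": {"targets": [[[0, 0, 2], [0, 0, 0], 1], [[0, 0, 4], [0, 0, 0], 1], [[0, 0, 6], [0, 0, 0], 1], [[0, 0, 6], [0, 0, 0], 1]]}}

```text
clock: 6.75
tcp_pos: [0.4358, -0.0025, -0.0069]
orientation: [-0.001, 0.469, 0.883, 0.0]
wrist_force: [-1.7, 1.2, 1.6]
finger_gap: -0.0001
grip_force: 0.9
```

```bash
python3 lk.py
```

```text
[-1.04  1.7   0.77  0.32  0.25 -0.05] [ 0.44 -0.   -0.01]
188  96  93  94  98  97 101  91  64  26  16  12  27  62  94  78  32  14  17  62  48  17  14  19  43  35  20  18  20  15  19  25  35  31  22  16   8
189  93  91  94  96  96  99  96  90  62  29  17  16  24  51  50  25  13  14  51  40  12  15  13  25  21  16  18  19  16  22  35  42  43  41  36  34
190  94  96  94  93  94  94  93  93  92  56  19  18  13  18  21  17  14  15  33  26  14  18  16  15  15  18  17  12  21  65  82  83  60  43  43  43
191  96  95  94  94  93  93  95  96  97  90  47  13  19  16  18  17  20  16  22  16  17  18  15  20  14  16  13  22  71  96  99 100  89  82  81  81
192  95  94  96  94  94  95  95  95  95  96  72  31  15  16  13  16  15  18  24  19  17  22  19  18  14  15  19  63  92  98  97  99  98  96  95  97
193  93  94  97  95  95  95  96  96  98 100  98  75  49  54  36  14  16  21  22  18  16  15  14  34  64  62  69  88  94  93  92  93  95 100 100  97
194  94  96  98  98  95  96  94  95  95  97 101  98 103 113  68  18  17  21  17  20  27  20  49  77  92  90  91  94  96  98  95  98  98 100  96  92
195  9
[... 1513 characters left out ...]
  44  40  38  42  43  45  46  46  50  49  53  51  49  47  46  43  45  44  43  41  68  90  90  76  85  86  95
206  44  44  43  47  45  42  43  44  41  40  39  42  43  42  42  41  42  44  42  44  43  44  40  41  44  44  43  41  38  77  93  92  85  89  96  97
207  46  45  42  45  45  43  45  44  43  40  42  42  43  42  39  42  43  44  46  45  45  44  41  43  41  46  44  43  39  81  97  96  92  94  95  95
208  47  45  45  45  44  44  43  42  43  41  43  42  42  43  42  43  42  45  47  45  45  46  41  42  46  46  45  44  76  98 100 101 100  99  94  95
209  44  41  30  27  26  28  26  32  44  45  44  47  49  46  40  43  42  43  50  45  42  43  47  45  46  44  45  43  56  63  64  86  99 100  97  94
```

Contact shows now, and the lid is starting to rock. Continue down.

>>> {"op": "move_arm", "data": {"targets": [[[0, 0, 3], [0, 0, 0], 1], [[0, 0, 5], [0, 0, 0], 1], [[0, 0, 7], [0, 0, 0], 1], [[0, 0, 9], [0, 0, 0], 1], [[0, 0, 9], [0, 0, 0], 1]]}}

```text
clock: 7.58
tcp_pos: [0.4363, -0.0027, -0.0156]
orientation: [-0.0, 0.469, 0.883, 0.0]
wrist_force: [-1.5, 2.0, 2.5]
finger_gap: -0.0001
grip_force: 1.6
```

```bash
python3 lk.py
```

```text
[-1.74  1.82  1.71  0.38  0.32 -0.04] [ 0.44 -0.   -0.02]
188  95  94  94  95  97  67  29  14  17  14  54  90 100  93  53  21  17  17  38  29  16  18  18  37  43  37  23  17  14  15  19  19  22  24  15  13
189  93  95  95  96 100  93  63  24  15  14  24  58  91 102  63  20  18  19  75  55  13  19  14  58  64  34  17  16  16  16  14  22  35  38  37  38
190  93  94  93  96  93  98  88  63  29  16  16  26  55  94  66  19  19  17  51  38  13  23  17  53  49  22  16  17  17  15  35  72  58  44  42  42
191  95  95  95  94  92  92  94  91  56  17  17  16  22  53  48  22  14  12  20  16  16  17  13  24  21  11  17  16  17  36  79 100  89  82  81  82
192  94  95  97  94  90  96  94  98  89  46  15  15  16  17  21  16  14  18  18  15  18  16  17  12  16  19  19  15  32  72  99 100  98  98  95  98
193  96  95  96  96  94  96  95 108 129  98  36  14  14  18  18  18  19  18  18  17  15  21  18  20  16  15  13  20  66  93  95  92  97  98  97  96
194  95  96  97  97  97  89 129 127 129 130  89  30  13  15  15  15  20  19  18  13  18  19  17  17  13  12  23  82 100  96  95  98  97  96  97  94
195  9
[... 1513 characters left out ...]
  60  63  75  80  80  92  83  75  69  45  64  81  77  79  83  81  76  79  66  52  71  90  91  77  83  87  93
206  44  44  43  43  45  43  44  42  41  41  45  56  56  59  71  69  69  71  68  84  81  70  73  69  62  58  58  51  37  80  92  93  84  87  95  96
207  45  44  43  44  45  44  46  43  42  41  41  42  42  42  44  49  52  54  54  64  56  51  51  46  43  45  43  41  39  52  83  95  93  95  97  94
208  46  45  46  47  42  43  43  43  43  43  42  42  43  40  39  43  40  44  42  42  42  43  41  42  43  46  46  44  44  75  96 103 103 100  97  95
209  46  39  30  26  28  24  28  37  41  44  45  48  52  43  42  42  41  42  49  46  42  42  46  44  43  47  44  40  44  56  66  64  90  99  97  95
```

>>> {"op": "move_arm", "data": {"targets": [[[0, 0, 2], [0, 0, 0], 1], [[0, 0, 3], [0, 0, 0], 1], [[0, 0, 3], [0, 0, 0], 1]]}}

```text
clock: 8.15
tcp_pos: [0.4365, -0.0027, -0.0165]
orientation: [0.0, 0.469, 0.883, 0.0]
wrist_force: [-9.6, 4.2, 27.4]
finger_gap: 0.0001
grip_force: 12.7
```

Full rock confirmed: the near rim is down at rows 206–207, the far side is up, and the force rose to 27 N at the stop. So the real tip sits about 23 mm above the reported TCP. Releasing and backing off to look.

>>> {"op": "move_arm", "data": {"targets": [[[0, 0, -10], [0, 0, 0], 1], [[0, 0, -25], [0, 0, 0], 1], [[0, 0, -80], [0, 0, 0], 1], [[0, 0, -140], [0, 0, 0], 0], [[60, 0, -200], [0, 0, 0], -1]]}}

```text
clock: 8.78
tcp_pos: [0.4146, 0.0324, 0.1687]
orientation: [0.003, 0.471, 0.882, 0.001]
wrist_force: [0.2, 0.9, 0.3]
finger_gap: 0.0358
grip_force: 0.0
```

>>> {"op": "move_arm", "data": {"targets": [[[60, 0, 0], [0, 0, 0], -1], [[120, 0, 0], [0, 0, 0], -1], [[180, 0, 0], [0, 0, 0], -1], [[240, 0, 0], [0, 0, 0], -1], [[250, 0, 0], [0, 0, 0], -1]]}}

```text
clock: 9.4
tcp_pos: [0.2699, 0.2432, 0.1659]
orientation: [0.0, 0.466, 0.885, 0.001]
wrist_force: [0.0, -0.6, 0.0]
finger_gap: 0.0856
grip_force: 0.0
```

Run:
```python
from m import *
from scipy.optimize import minimize
np.set_printoptions(precision=4,suppress=True)
P=[env.read_camera("top") for _ in range(3)]; p=P[-1]; a=np.mean([q["pixels"].mean(2) for q in P],0)
S=[env.read_camera("scene") for _ in range(3)]; sc=S[-1]; b=np.mean([q["pixels"].mean(2) for q in S],0)
def dark(g,u,v,h,t):
    w=np.clip(t-g[v-h:v+h+1,u-h:u+h+1],0,None); ys,xs=np.mgrid[v-h:v+h+1,u-h:u+h+1]; return np.array([(xs*w).sum(),(ys*w).sum()])/w.sum()
k=dark(a,333,199,7,110); print("top knob",k,ray(p,[k],.044))
for pic in (p,sc):
  for f in (env.landmark_of,env.spot_in):
    for r in f("lid_bent",pic): print(f.__name__,np.array(r["centre"]),r["confidence"])
for v in range(184,208): print(v,' '.join('%3d'%x for x in b[v,286:322]))
print("knob proj",pix(sc,[.465,-.054,.025]),pix(sc,[.466,-.055,.046]))
s=env.get_state();print(s["tcp_pos"],s["finger_gap"],s["clock"],s["wrist_force"])
c=p["pixels"][180:236,190:355,::-1]; cv2.imwrite("pics/t3.png",np.vstack([cv2.resize(c,(800,272),interpolation=cv2.INTER_CUBIC),cv2.resize(sc["pixels"][150:210,240:416,::-1],(800,272),interpolation=cv2.INTER_CUBIC)]))
```

```text
top knob [333.9251 198.8695] [[ 0.4669 -0.0563  0.044 ]]
call [ 0.4645 -0.0554 -0.004 ] 0.87
call [ 0.4604 -0.0502  0.0107] 0.73
call [ 0.4642 -0.0575  0.0003] 0.75
call [ 0.4579 -0.0447  0.0195] 0.5
184  97 100  91  89  86  88  88  62  43  44  40  40  38  35  67  50  51  90  63  14   9  10  14  16  18  15  27  28  24  28  29  34  32  36  34  36
185  95  94  96  95  96  96  97  88  86  89  87  59  42  39  58  49  43  61  47  30  21  17  10   6   9  14  12  15  11  21  22  24  31  29  27  32
186  96  97  95  96  98  98  96  95 103 100 102  91  85  85  86  59  40  41  38  39  40  39  35  29  30  17  16   6   6  15  13  14  16  19  24  25
187  95  95  96  96  99  99 101  98  96 100  97  99 101 100 102  90  81  84  83  61  42  44  40  38  40  37  38  33  30  17  18  14  11  10  13  18
188  95  92  94  98  96  95  96  99  97  95  97  96  96  98  98 100  97  99  96  88  82  86  85  90  61  41  41  39  39  35  38  34  33  24  15  10
189  93  95  97  96  98  96  94  94  95  97  97  97  94  93  95  98  98  97  99 103 100 100  98 102  88  83  85  86  58  37  42  41  40  39  40  38
190  91  97 
[... 2078 characters left out ...]
6  99  92  55  37  38  43  40  42  43  37  41  41  41  36  39  38  38  39  40  41  39  37  41  38  39  70  80  92  95  97  81  92
205  96  98  94  94  96  95  84  80  85  59  39  38  38  42  41  41  44  42  42  44  42  41  42  41  41  42  38  40  68  93  94  92  79  84  86  93
206  98  98  97  96  97  98  96  96  95  82  79  82  81  83  57  38  37  43  41  40  40  40  37  68  86  86  87  84  90  94  94  92  85  90  95  95
207  99  97  96  96 100  95  95  94  93  91  90  95  96  95  87  80  83  86  87  90  85  82  82  92  96 101 100  96  97  96  95  95  96  91  97  96
knob proj [[303.5291 195.6186]] [[303.6301 190.7483]]
[0.2723 0.2402 0.1656] 0.08511564896568462 9.9 [-0.3489  0.0811 -0.0114]
```

View pics/t3.png

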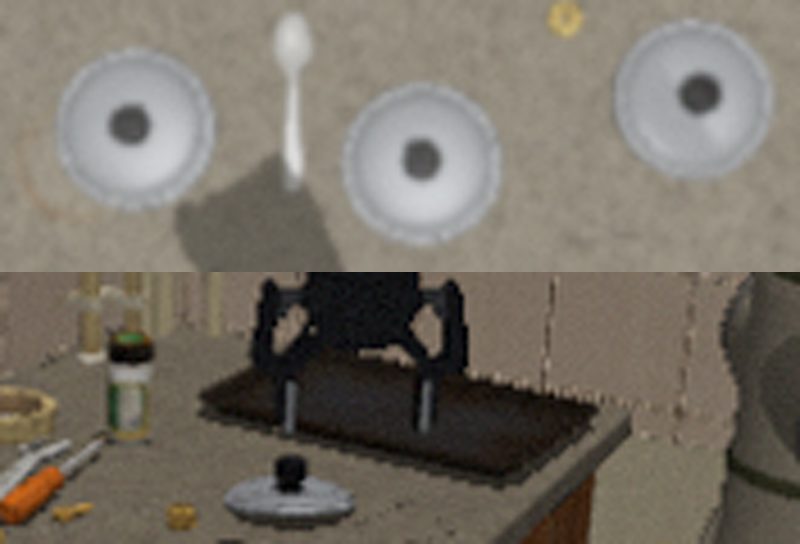

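The lid has rocked back. In the top view it sits at the right with its knob at (334,199), world (0.467,-0.056), and in the scene view the knob is upright. Next I go above the knob.

>>> {"op": "move_arm", "data": {"targets": [[[-60, 0, 0], [0, 0, 0], -1], [[-120, 0, 0], [0, 0, 0], -1], [[-180, -2, 0], [0, 0, 0], -1], [[-240, -4, 0], [0, 0, 0], -1], [[-300, -7, 0], [0, 0, 0], -1]]}}

```text
clock: 10.52
tcp_pos: [0.4347, -0.0141, 0.1657]
orientation: [0.0, 0.47, 0.883, 0.0]
wrist_force: [0.5, 0.7, 0.1]
finger_gap: 0.0853
grip_force: 0.0
```

>>> {"op": "move_arm", "data": {"targets": [[[-30, 0, 30], [0, 0, 0], -1], [[-53, 0, 65], [0, 0, 0], -1], [[-53, 0, 90], [0, 0, 0], -1], [[-53, 0, 100], [0, 0, 0], -1], [[-53, 0, 100], [0, 0, 0], -1]]}}

```text
clock: 11.15
tcp_pos: [0.4629, -0.0555, 0.0654]
orientation: [-0.001, 0.469, 0.883, -0.0]
wrist_force: [-0.3, 0.7, -0.0]
finger_gap: 0.0855
grip_force: 0.0
```

```bash
cat > st.py <<'E'
from h import *
np.set_printoptions(precision=4,suppress=True)
from scipy.spatial.transform import Rotation as Ro
s=env.get_state(); t=np.array(s["tcp_pos"]); R=Ro.from_quat(np.r_[s["orientation"][1:],s["orientation"][0]]).as_matrix()
print(t,R,s["finger_gap"],s["wrist_force"],s["joint_pos"],s["clock"])
for g in ([.466,-.055,-.007],[.44,-.325,.10]): print("to go mm (tool)",1000*R.T@(np.array(g)-t))
E
python3 st.py
```

```text
[ 0.4629 -0.0555  0.0654] [[-0.5596  0.8288 -0.0011]
 [ 0.8288  0.5596  0.0004]
 [ 0.001  -0.0007 -1.    ]] 0.08551327567652549 [-0.3435  0.6764 -0.0102] [-0.2918  0.2019 -0.4661  0.904   0.0001  0.6851] 11.15
to go mm (tool) [-1.4051  2.8596 72.35  ]
to go mm (tool) [-210.5105 -169.8586  -34.7405]
```

>>> {"op": "move_arm", "data": {"targets": [[[-1, 3, 30], [0, 0, 0], -1], [[-1, 3, 50], [0, 0, 0], -1], [[-1, 3, 62], [0, 0, 0], -1], [[-1, 3, 70], [0, 0, 0], -1], [[-1, 3, 72], [0, 0, 0], -1]]}}

```text
clock: 11.78
tcp_pos: [0.4667, -0.0546, -0.0062]
orientation: [0.0, 0.469, 0.883, 0.0]
wrist_force: [0.1, -0.3, 1.4]
finger_gap: 0.0854
grip_force: 0.0
```

>>> {"op": "move_arm", "data": {"targets": [[[0, 0, 0], [0, 0, 0], -0.3], [[0, 0, 0], [0, 0, 0], 0], [[0, 0, 0], [0, 0, 0], 0.6], [[0, 0, 0], [0, 0, 0], 1], [[0, 0, 0], [0, 0, 0], 1]], "squeeze": 40}}

```text
clock: 12.4
tcp_pos: [0.4668, -0.0547, -0.0059]
orientation: [0.0, 0.469, 0.883, 0.0]
wrist_force: [-1.5, 0.4, 4.6]
finger_gap: 0.0287
grip_force: 39.4
```

>>> {"op": "move_arm", "data": {"targets": [[[0, 0, -5], [0, 0, 0], 1], [[0, 0, -20], [0, 0, 0], 1], [[0, 0, -45], [0, 0, 0], 1], [[0, 0, -80], [0, 0, 0], 1], [[0, 0, -80], [0, 0, 0], 1]]}}

```text
clock: 13.02
tcp_pos: [0.4684, -0.055, 0.0756]
orientation: [0.002, 0.469, 0.883, 0.001]
wrist_force: [0.2, 0.6, -3.1]
finger_gap: 0.0287
grip_force: 39.9
```

```bash
python3 st.py
python3 - <<'E'
from h import *
p=env.read_camera("scene"); save(p,"g.png",(250,130,370,215),6)
for r in env.landmark_of("lid_bent",p)+env.spot_in("lid_bent",p): print(r)
E
```

```text
[ 0.4684 -0.055   0.0756] [[-0.56    0.8285  0.0043]
 [ 0.8285  0.56   -0.0011]
 [-0.0033  0.003  -1.    ]] 0.028723050403432936 [ 0.2239  0.5765 -3.1034] [-0.2876  0.1965 -0.4446  0.9253  0.0002  0.6888] 13.025
to go mm (tool) [ 1.6389 -2.1849 82.5986]
to go mm (tool) [-207.8483 -174.6044  -24.2266]
{'centre': [0.47, -0.0571, 0.0834], 'confidence': 0.76}
{'centre': [0.4645, -0.0424, 0.1007], 'confidence': 0.74}
```

>>> {"op": "move_arm", "data": {"targets": [[[-30, -25, 0], [0, 0, 0], 1], [[-70, -60, 0], [0, 0, 0], 1], [[-110, -93, 0], [0, 0, 0], 1], [[-150, -127, 0], [0, 0, 0], 1], [[-190, -160, 0], [0, 0, 0], 1]]}}

```text
clock: 13.8
tcp_pos: [0.4389, -0.3023, 0.0717]
orientation: [-0.002, 0.469, 0.883, 0.001]
wrist_force: [1.3, 1.1, -2.2]
finger_gap: 0.0288
grip_force: 40.0
```

>>> {"op": "move_arm", "data": {"targets": [[[-10, -8, 0], [0, 0, 0], 1], [[-18, -14, 15], [0, 0, 0], 1], [[-18, -14, 35], [0, 0, 0], 1], [[-18, -14, 40], [0, 0, 0], 1], [[-18, -14, 40], [0, 0, 0], 1]]}}

```text
clock: 14.42
tcp_pos: [0.4384, -0.3228, 0.0326]
orientation: [-0.001, 0.468, 0.883, 0.0]
wrist_force: [0.6, -0.2, -2.3]
finger_gap: 0.0287
grip_force: 40.2
```

```bash
python3 st.py
python3 - <<'E'
from h import *
for c in ("scene","top"):
    p=env.read_camera(c)
    if c=="scene": save(p,"tr.png",(270,130,390,210),6)
    for n in ("lid_bent","oven_tray"):
        for r in env.landmark_of(n,p): print(c,n,r)
E
```

```text
[ 0.4384 -0.3228  0.0326] [[-0.5611  0.8278 -0.0016]
 [ 0.8278  0.5611  0.0019]
 [ 0.0024 -0.0003 -1.    ]] 0.02871629922312969 [ 0.6395 -0.2008 -2.272 ] [-0.7823  0.3719 -0.3183  0.8831  0.0002  0.1928] 14.425
to go mm (tool) [206.0648 173.1383  40.0684]
to go mm (tool) [ -2.5872   0.1033 -67.3944]
scene lid_bent {'centre': [0.4398, -0.327, 0.0401], 'confidence': 0.58}
scene oven_tray {'centre': [0.4765, -0.3211, 0.0013], 'confidence': 0.98}
top lid_bent {'centre': [0.4361, -0.3235, 0.0369], 'confidence': 0.65}
top oven_tray {'centre': [0.4847, -0.3264, -0.0012], 'confidence': 0.67}
```

View pics/tr.png

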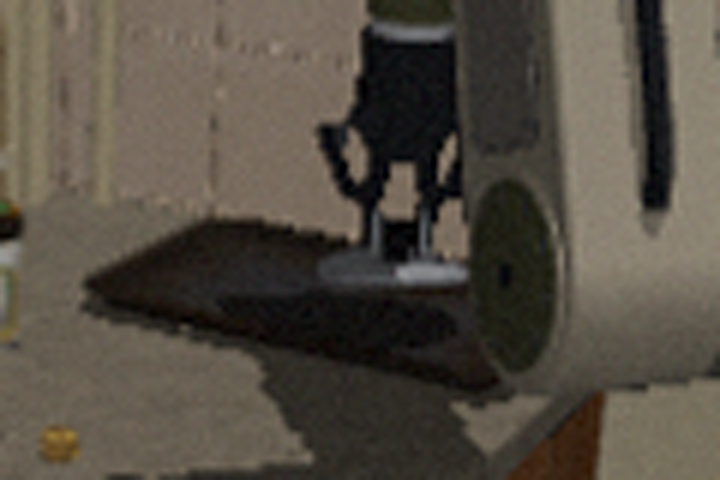

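The lid hangs level by its knob over the tray floor, near crop pixel (395,270). Lowering.

>>> {"op": "move_arm", "data": {"targets": [[[0, 0, 12], [0, 0, 0], 1], [[0, 0, 22], [0, 0, 0], 1], [[0, 0, 29], [0, 0, 0], 1], [[0, 0, 33], [0, 0, 0], 1], [[0, 0, 33], [0, 0, 0], 1]]}}

```text
clock: 15.35
tcp_pos: [0.4385, -0.3241, 0.0001]
orientation: [-0.0, 0.469, 0.883, 0.0]
wrist_force: [0.8, 0.0, -2.0]
finger_gap: 0.029
grip_force: 40.2
```

>>> {"op": "move_arm", "data": {"targets": [[[0, 0, 1], [0, 0, 0], 1], [[0, 0, 2], [0, 0, 0], 1], [[0, 0, 2], [0, 0, 0], 1]]}}

```text
clock: 15.72
tcp_pos: [0.4388, -0.3244, -0.0013]
orientation: [0.0, 0.469, 0.883, 0.0]
wrist_force: [-0.5, 0.8, -2.6]
finger_gap: 0.0284
grip_force: 40.2
```

>>> {"op": "move_arm", "data": {"targets": [[[0, 0, 1], [0, 0, 0], 1], [[0, 0, 2], [0, 0, 0], 1], [[0, 0, 2], [0, 0, 0], 1]]}}

```text
clock: 16.1
tcp_pos: [0.4391, -0.3247, -0.0019]
orientation: [0.001, 0.469, 0.883, -0.0]
wrist_force: [-2.7, 2.3, 9.2]
finger_gap: 0.0289
grip_force: 41.4
```

The lid is on the floor. Release and rise.

>>> {"op": "move_arm", "data": {"targets": [[[0, 0, -1], [0, 0, 0], 0.2], [[0, 0, -1], [0, 0, 0], -0.3], [[0, 0, -1], [0, 0, 0], -0.8], [[0, 0, -1], [0, 0, 0], -1], [[0, 0, -1], [0, 0, 0], -1]]}}

```text
clock: 16.73
tcp_pos: [0.4387, -0.3243, -0.0025]
orientation: [-0.0, 0.469, 0.883, 0.0]
wrist_force: [-0.8, 0.4, 0.6]
finger_gap: 0.0855
grip_force: 0.0
```

>>> {"op": "move_arm", "data": {"targets": [[[0, 0, -10], [0, 0, 0], -1], [[0, 0, -40], [0, 0, 0], -1], [[0, 0, -90], [0, 0, 0], -1], [[0, 0, -140], [0, 0, 0], -1], [[30, 0, -160], [0, 0, 0], -1]]}}

```text
clock: 17.35
tcp_pos: [0.4241, -0.302, 0.1618]
orientation: [0.004, 0.469, 0.883, -0.001]
wrist_force: [-0.5, 0.2, 0.4]
finger_gap: 0.0858
grip_force: 0.0
```

>>> {"op": "move_arm", "data": {"targets": [[[60, 0, 0], [0, 0, 0], -1], [[120, 0, 0], [0, 0, 0], -1], [[180, 0, 0], [0, 0, 0], -1], [[220, 0, 0], [0, 0, 0], -1], [[220, 0, 0], [0, 0, 0], -1]]}}

```text
clock: 17.98
tcp_pos: [0.2971, -0.1151, 0.1581]
orientation: [0.0, 0.468, 0.884, 0.0]
wrist_force: [0.7, -1.1, 0.1]
finger_gap: 0.0849
grip_force: 0.0
```

Run:
```python
from h import *
for c in ("scene","top"):
    p=env.read_camera(c)
    for n in ("lid_bent","lid_flat_1"):
        for r in env.landmark_of(n,p): print(c,n,r)
s=env.get_state(); print(s["tcp_pos"],s["wrist_force"],s["qvel"],s["clock"])
```

```text
scene lid_bent {'centre': [0.4432, -0.3256, 0.0036], 'confidence': 0.5}
scene lid_flat_1 {'centre': [0.4157, 0.1431, 0.0006], 'confidence': 0.85}
scene lid_flat_1 {'centre': [0.4446, 0.3548, 0.0002], 'confidence': 0.83}
scene lid_flat_1 {'centre': [0.3801, 0.6544, 0.0008], 'confidence': 0.8}
top lid_bent {'centre': [0.4333, -0.3218, 0.0002], 'confidence': 0.86}
top lid_flat_1 {'centre': [0.4202, 0.1463, 0.0038], 'confidence': 0.93}
top lid_flat_1 {'centre': [0.4442, 0.3585, 0.0021], 'confidence': 0.87}
top lid_flat_1 {'centre': [0.3841, 0.6566, -0.0006], 'confidence': 0.72}
[ 0.29951724 -0.11807112  0.15778742] [-0.20040441  0.34524547  0.11067399] [-4.57330748e-05  5.38123884e-03 -5.13054041e-03  1.73158228e-03
 -7.34669731e-04  2.30384183e-03] 18.275
```

All is in place; handing in.

```bash
python3 -c "
from workcell import env
print(env.hand_in())"
```

```text
the job is handed in; nothing more can be done
None
```

I rocked the bent lid over with a fingertip, let it rock back, and set it knob up on the tray floor about 4 cm from the tray centre. The steady lids were not moved, and I handed the job in at about 18 s; no verdict came back.

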